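# Tip a leaning test sieve onto its rim and roll it into its cradle

### The arm

A 6-joint arm with a two-finger parallel gripper is mounted at the origin on a cart in front of the work surface, level with it; the furniture and walls round the work are solid. World frame = base frame: x ahead of the robot, y to its left, z up, the work surface at z = 0. Lengths are in m, angles in rad, forces in N, time in s.
With the tool pointing down it reaches from about 0.375 to 0.975 m from the base axis. Payload 3.8 kg.
Tool frame: the origin (TCP) lies midway between the tips of the shut fingers; the grasp point (between the pads) lies 19 mm behind it; z points along the fingers, y is the line along which they close (so a half turn about z gives the same grasp; the last joint's range is limited). The gripper opens to 85 mm and grips with 20 to 120 N. Pads are 22 mm wide; open, the fingers measure 114 mm over their backs; the gripper's body (76 mm by 85 mm) begins 54 mm behind the grasp point. The pads swing forward as they close: fully open they stand 13 mm farther back than shut.
Start: joints at [-1.298, 0.264, 1.604, -0, 1.274, -0.037], TCP at [0.206, -0.643, 0.231] pointing down, gripper open.
Joint ranges: [-2.63, 2.63], [-0.94, 2.18], [0.31, 2.57], [-1.31, 4.45], [0, 2.66], [-2.55, 2.55]. Speed limits (rad/s): [2.57, 2.57, 3.14, 3.14, 3.14, 3.14].

### API

Orientations are given as a rotation vector (axis times angle).
In Python, from workcell import bot, read_camera, camera_info, ticket gives the robot as it stands.
- The arm moves only by the tool servo_tool, never from a script. Its argument "targets" is a list of rows, each an object of numbers: "hand": the closure, from -1 (fully open) to 1 (shut); "x", "y", "z": the shift along the tool's x, y, z as a fraction of full scale; "roll": the turn about the tool's z as a fraction of full scale. In form: [{"hand": .., "x": .., "y": .., "z": .., "roll": ..}, ...]. A call has 1 to 10 rows; each row is the pose to reach, as a shift and turn from the pose commanded when the call began, along the tool's axes at that moment, turning the shorter way round; what a row does not reach only later rows make up. Full scale, the value 1, is 50 cm for a shift and 180 degrees for a turn. A row lasts 1/12 s, in which the tool goes at most 41.7 mm and 7.16 degrees, less where a joint would pass 70% of its speed; a pose out of reach is approached as far as the arm can. A call with a number of a shift or a turn outside -1 to 1 is refused whole. A call with a gripper value outside its range is refused whole. The fingers move at their own pace and stop on an object; "grip_force" is the grip in N (left out, the last holds). Time passes only in rows, so rows that repeat a pose let the fingers close. It gives the time, the measured TCP pose, the force, the opening and the grip force at its end, in the units of the state.
- bot.read_state(): the state, without advancing time (a new reading comes with each control period).
- read_camera(name): name is "scene" or "top" or "wrist"; returns the picture (400x640x3 uint8, red, green, blue); there is no depth.
- camera_info(name): a dict with "fx", "fy", "cx", "cy" (pixels), "k1" (the pictures are not rectified: a ray, as slopes to the right and down, at radius r is drawn at 1 + k1 r^2 times it, then the intrinsics apply), "eye" and "orientation" of the camera in the world; the wrist camera has in their place "T_tool_cam" (4x4, takes a point from camera to tool coordinates, whose origin is the TCP and whose axes are the flange's). Camera axes: x right, y down, z forward; pixel columns grow to the right and rows downward; lengths in m; the calibration is good to about 2 mm. A picture is of the moment at which its call begins: read the wrist's pose just before it. camera_info takes no time and is no camera call.
- ticket.finish_job(): hands the job in; it is judged then, once.
The state is a dict: "time": time; "q": joint angles; "joint_vel": joint speeds; "joint_torque": joint torques, N m; "tool_pos": TCP position; "tcp_rot": TCP orientation; "wrist_force": force on the tool from outside, world axes, zero at the start; "torque": the same for the moment, N m; "width": opening from 0.0 (shut) to 1.0 (fully open); "grip_force": force on a finger pad.
Only numpy, scipy, OpenCV 4.12 (cv2) and the standard library are available. Lean on these libraries where they do the work, as an engineer would, in place of code of your own. Each camera call takes 0.05 s, during which the arm holds its last target. There are 200 camera calls.

### The job

A test sieve has been left leaning against the carton that lies on the bench. Tip it upright onto its rim, then roll it on its rim over to the empty cradle of the sieve rack and on over the cradle's front rod, so that it comes to rest upright between the cradle's two rods. Do not pick it up or let it fall flat, and leave the two sieves already in the rack where they are.

Things in the scene. Friction and masses are not known exactly. Their poses are not given: they have to be found in the camera images.
- sieve: The sieve to move: hollow steel hoop with wire mesh, rolling rim 104 mm across, 0.2 to 0.42 kg. Origin: its centre, 52 mm up when standing. Own x is the axle: rim 17 mm to either side, a narrower skirt 5 mm more to -x. Starts leaning 24 degrees to its +x side; under 18 degrees it rights itself. Rolls best pushed slowly, low on its back (high, it may jam); above about 60 mm/s it runs on alone.
- carton: Paper carton lying on its side, loose, 0.5 kg, 126 x 138 mm and 62 mm high. Origin: centre of its underside. The sieve leans on its upper edge on the own -x side (138 mm long, along own y, 63 mm from the origin).
- rack: The fixed steel-rod sieve rack: three equal cradles side by side along own x, 66 mm apart (which is empty varies), and a back frame. Origin: on the bench under the middle cradle. Sieves roll in along own +y. A carrying bow crosses each cradle at y = 29 mm, underside 124 mm up; a rail at y = 70 mm, 56 mm up, closes the back. The glass balance behind it, on the left, is 300 mm high.
- cradle_free: The empty cradle. Origin: on the bench under its middle. Sieves roll in along own +y, axle along own x. Two 6 mm rods lie on the bench across the way, at y = -22 and y = +22 mm, tops 6 mm high; a sieve rolls over the first and comes to rest on both. The side loops begin at y = -22 mm, are 54 mm apart inside and 62 to 78 mm high.
- berth_free (a point): Where the sieve's centre rests in the empty cradle: midway between the rods, 53.6 mm above the bench, at the cradle's x = 1.5 mm; axes as the cradle's. A sieve rolling along +y meets the front rod when its centre is 47 mm short of this point, rises 6 mm over it (highest 22 mm short) and drops in.
- parked_a: Sieve with the same frame, already standing in another cradle of the rack; origin at its centre, axle along own x. Loose.
- parked_b: Sieve with the same frame, already standing in the remaining cradle; origin at its centre, axle along own x. Loose.
- berth_a (a point): Where the centre of parked_a belongs in its cradle.
- berth_b (a point): Where the centre of parked_b belongs in its cradle.

How it is judged:
By the outcome, as a careful person would: the job done as asked, in the order asked, and still so for the second after the job is handed in, with the robot touching nothing.
It also fails if it takes over 72 s, if anything falls off the work surface, if the arm or the gripper's body presses on something with over 40 N, if the wrist force passes 120 N, or if a joint passes its speed limit or range.

## Working session

There is one attempt and no reset: what is moved stays moved. The work goes in short steps, Python scripts to look and compute and a tool call to move; the robot and the scene stay as the last step left them, time stands still between calls to the robot, and variables do not carry over. Pictures are saved under pics/ and viewed, at most 10 in all, crops included, and the job is handed in when it is done.

Besides the shell and the picture viewer there is one more tool, called after ">>>" as a command line: name --argument value ..., lists and objects as JSON in quotes. servo_tool: Moves the arm, as the interface text tells. Its arguments: {"type":"object","properties":{"targets":{"type":"array"},"grip_force":{"type":"number"}},"required":["targets"]}

```bash
mkdir -p pics; ls
python3 - <<'E'
from workcell import bot, read_camera, camera_info
import cv2
for n in ["scene","top"]:
    im=read_camera(n); cv2.imwrite(f"pics/{n}0.png",im[:,:,::-1]); print(n,camera_info(n))
print(camera_info("wrist")); print(bot.read_state())
E
```

```text
pics
scene {'fx': 415.61565984347226, 'fy': 415.61565984347226, 'cx': 318.0190377242337, 'cy': 202.25405959586675, 'k1': -0.06717655784310979, 'eye': array([0.21489201, 0.50590279, 0.57364935]), 'orientation': array([-0.7582226 ,  2.50205337, -1.25475922])}
top {'fx': 454.7806662471022, 'fy': 454.7806662471022, 'cx': 317.2421699145609, 'cy': 203.17571348273643, 'k1': 0.012131987643690448, 'eye': array([ 0.4614743 , -0.08954538,  0.96707011]), 'orientation': array([-2.15837152,  2.12963414, -0.1552729 ])}
{'fx': 307.8509654096645, 'fy': 307.8509654096645, 'cx': 318.49664212125975, 'cy': 205.02751412863134, 'k1': 0.013410922698196758, 'T_tool_cam': array([[-1.27653145e-04, -9.45160392e-01, -3.26606517e-01,
         8.43312328e-02],
       [ 9.99999981e-01, -7.30458663e-05, -1.79460848e-04,
         1.11857163e-04],
       [ 1.45762030e-04, -3.26606533e-01,  9.45160384e-01,
        -1.42884326e-01],
       [ 0.00000000e+00,  0.00000000e+00,  0.00000000e+00,
         1.00000000e+00]])}
{'time': 0.1, 'q': array([-1.29790444e+00,  2.64681283e-01,  1.60524035e+00, -1.46809994e-05,
        1.27371873e+00, -3.68829007e-02]), 'joint_vel': array([-4.53465031e-04, -3.93488331e-05, -1.96970125e-03, -9.26803133e-05,
       -3.98184611e-04,  2.94063858e-04]), 'joint_torque': array([-4.75465258e-04, -5.16713119e+01, -3.68591774e+01, -1.23565187e-04,
        6.38057885e-03, -3.85844010e-05]), 'tool_pos': array([ 0.20559446, -0.64222717,  0.23008263]), 'tcp_rot': array([-3.10197579e+00, -4.84343101e-01,  4.00317593e-04]), 'wrist_force': array([ 0.06724731, -1.12516008, -0.63673605]), 'torque': array([ 0.04338757, -0.01169508, -0.06721337]), 'grip_force': 0.0, 'width': 1.0051985496160862}
```

View pics/scene0.png

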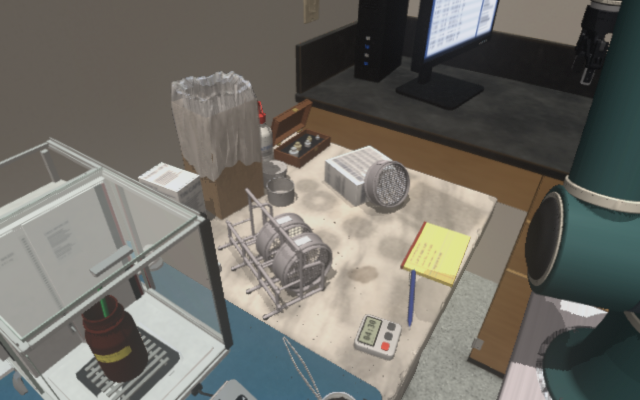

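View pics/top0.png

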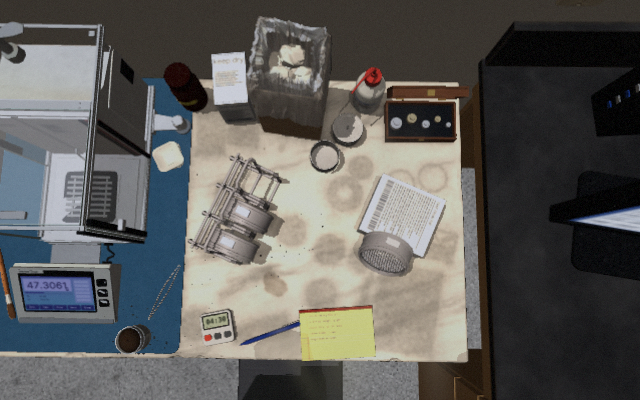

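Scene view: the sieve leans on the carton near (387,185), and the rack at (280,255) has two parked sieves. Top view: sieve (386,252), carton (402,217), rack around (240,210) with the empty cradle at the top, (255,180). I'll zoom in on both areas.

```bash
cat > h.py <<'E'
import numpy as np, cv2
from scipy.spatial.transform import Rotation as R
from workcell import bot, read_camera, camera_info
def pose(n,st=None):
    c=camera_info(n)
    if n!="wrist": return c,R.from_rotvec(c["orientation"]).as_matrix(),np.array(c["eye"])
    st=st or bot.read_state(); Rt=R.from_rotvec(st["tcp_rot"]).as_matrix(); T=c["T_tool_cam"]
    return c,Rt@T[:3,:3],Rt@T[:3,3]+st["tool_pos"]
def proj(n,P,st=None):
    c,M,e=pose(n,st); p=(np.atleast_2d(P)-e)@M; s=p[:,:2]/p[:,2:]
    s=s*(1+c["k1"]*(s**2).sum(1,keepdims=True)); return s*[c["fx"],c["fy"]]+[c["cx"],c["cy"]]
def unproj(n,uv,z,st=None):
    c,M,e=pose(n,st); d=(np.atleast_2d(uv)-[c["cx"],c["cy"]])/[c["fx"],c["fy"]]; s=d.copy()
    for _ in range(8): s=d/(1+c["k1"]*(s**2).sum(1,keepdims=True))
    r=np.c_[s,np.ones(len(s))]@M.T; return e+r*((z-e[2])/r[:,2:])
def rz(a): return np.array([[np.cos(a),-np.sin(a),0],[np.sin(a),np.cos(a),0],[0,0,1]])
def crop(n,x0,y0,w,h,f,out,im=None,grid=True):
    im=read_camera(n)[:,:,::-1] if im is None else im
    c=cv2.resize(im[y0:y0+h,x0:x0+w],None,fx=f,fy=f,interpolation=cv2.INTER_CUBIC)
    if grid:
      for u in range(-(-x0//20)*20,x0+w,20): cv2.putText(c,str(u),((u-x0)*f,10),0,.35,(0,0,255));cv2.line(c,((u-x0)*f,12),((u-x0)*f,18),(0,0,255))
      for v in range(-(-y0//20)*20,y0+h,20): cv2.putText(c,str(v),(0,(v-y0)*f+4),0,.35,(0,0,255));cv2.line(c,(22,(v-y0)*f),(30,(v-y0)*f),(0,0,255))
    cv2.imwrite(out,c)
E
python3 - <<'E'
from h import *
im=cv2.imread("pics/top0.png"); crop("top",180,145,270,140,3,"/tmp/a.png",im)
# keep 800 wide
a=cv2.imread("/tmp/a.png")[:,:800]; cv2.imwrite("pics/topz.png",a)
im=cv2.imread("pics/scene0.png"); crop("scene",215,140,200,180,4,"pics/scenez.png",im); 
a=cv2.imread("pics/scenez.png"); cv2.imwrite("pics/scenez.png",cv2.resize(a,(666,600)))
E
```

```text
(no output)
```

View pics/topz.png

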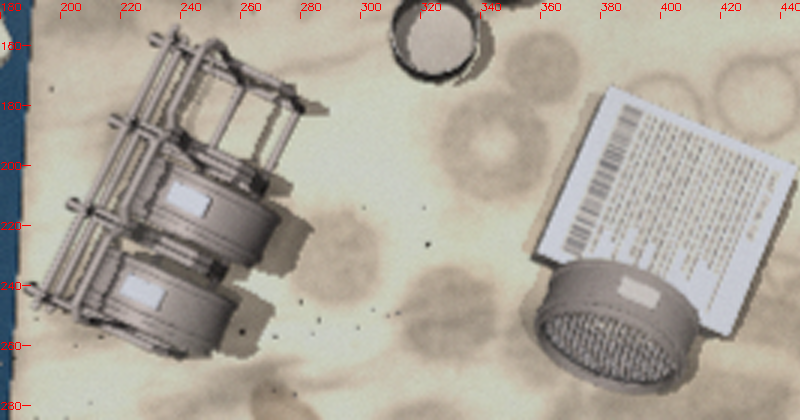

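View pics/scenez.png

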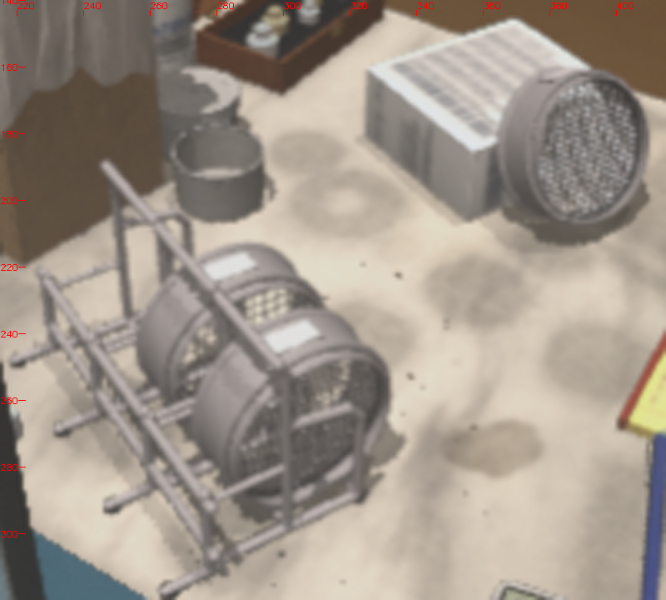

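The zoomed views show the following (full-image pixels):

- **Carton:** top corners in the top view at about (384,174), (445,200), (424,257) and (357,231).
- **Rack:** the empty cradle is the uppermost one in the top view. Its front rod runs from about (278,181) to (269,205).
- **Sieve:** the open face is centred at about (385,259).

Next I'll turn these into poses.

Run:
```python
from h import *
np.set_printoptions(precision=4,suppress=True)
T=lambda X:np.array([180,145])+(np.array(X)+.5)/3-.5
S=lambda X:np.array([215,140])+(np.array(X)+.5)/3.333-.5
print("carton",unproj("top",T([(612,87),(797,165),(733,338),(533,258)]),.062)[:,:2])
print("carton sc",unproj("scene",S([(516,20),(370,68),(470,150)]),.062)[:,:2])
print("rail",unproj("top",T([(175,38),(40,295)]),.059)[:,:2],unproj("scene",S([(45,275),(213,505)]),.059)[:,:2])
print("bow",unproj("top",T([(215,45),(90,300)]),.127)[:,:2],unproj("scene",S([(107,165),(285,370)]),.127)[:,:2])
print("rod",unproj("top",T([(295,112),(268,178)]),.003)[:,:2],unproj("top",T([(240,88),(218,130)]),.003)[:,:2])
print("parked tops: labels",unproj("top",T([(187,197),(143,291)]),.106)[:,:2],unproj("scene",S([(230,265),(290,335)]),.106)[:,:2])
print("sieve label", unproj("top",T([(640,291)]),.103),unproj("top",T([(537,320),(695,350)]),.05))
```

```text
carton [[ 0.6577 -0.2206]
 [ 0.6059 -0.3441]
 [ 0.4901 -0.2988]
 [ 0.541  -0.1672]]
carton sc [[ 0.6029 -0.3372]
 [ 0.656  -0.2153]
 [ 0.5473 -0.1659]]
rail [[0.6886 0.0771]
 [0.5124 0.1598]] [[0.6901 0.0819]
 [0.5044 0.1643]]
bow [[0.6674 0.0392]
 [0.5059 0.1103]] [[0.6649 0.0476]
 [0.4882 0.126 ]]
rod [[ 0.6492 -0.001 ]
 [ 0.6009  0.017 ]] [[0.6663 0.0391]
 [0.6353 0.0539]]
parked tops: labels [[0.5731 0.0568]
 [0.5131 0.0822]] [[0.5714 0.0589]
 [0.5135 0.0861]]
sieve label [[ 0.5175 -0.2313  0.103 ]] [[ 0.5006 -0.1709  0.05  ]
 [ 0.4822 -0.2761  0.05  ]]
```

Pose estimates so far:

| Item | Position (m) | Yaw |
|---|---|---|
| Carton's −x edge, middle | (0.516, −0.233) | about −22° |
| Rack origin | (0.571, 0.057) | about −24.5° |
| Free berth | (0.632, 0.030) | as the rack |

I'll move over the sieve and look with the wrist camera.

```bash
cat >> h.py <<'E'
def plan(x,y,z,ang):  # world target, tool-x heading (deg) -> fractions
    s=bot.read_state(); M=R.from_rotvec(s["tcp_rot"]).as_matrix()
    d=M.T@(np.array([x,y,z])-s["tool_pos"])/.5
    a=np.degrees(np.arctan2(M[1,0],M[0,0])); r=-((ang-a+180)%360-180)/180
    print("t",round(s["time"],2),"xyz",np.round(s["tool_pos"],4),"ang",round(a,2),"tilt",np.round(M[:,2],3),"w",round(s["width"],3),"F",np.round(s["wrist_force"],1),"-> x %.4f y %.4f z %.4f roll %.4f"%(*d,r))
E
python3 -c "
from h import *
plan(.4947,-.2234,.20,68)"
```

```text
t 0.1 xyz [ 0.2056 -0.6422  0.2301] ang 17.75 tilt [-0.001  0.002 -1.   ] w 1.005 F [ 0.1 -1.1 -0.6] -> x 0.8060 y -0.6214 z 0.0615 roll -0.2792
```

>>> servo_tool --targets '[{"hand": -1,"x": 0.805,"y": -0.62,"z": 0,"roll": -0.28},{"hand": -1,"x": 0.805,"y": -0.62,"z": 0,"roll": -0.28},{"hand": -1,"x": 0.805,"y": -0.62,"z": 0,"roll": -0.28},{"hand": -1,"x": 0.805,"y": -0.62,"z": 0,"roll": -0.28},{"hand": -1,"x": 0.805,"y": -0.62,"z": 0,"roll": -0.28},{"hand": -1,"x": 0.805,"y": -0.62,"z": 0,"roll": -0.28},{"hand": -1,"x": 0.805,"y": -0.62,"z": 0,"roll": -0.28},{"hand": -1,"x": 0.805,"y": -0.62,"z": 0,"roll": -0.28},{"hand": -1,"x": 0.805,"y": -0.62,"z": 0,"roll": -0.28},{"hand": -1,"x": 0.805,"y": -0.62,"z": 0,"roll": -0.28}]'

```text
time: 0.93
tool_pos: [0.4431, -0.298, 0.231]
tcp_rot: [-2.602, -1.76, 0.0]
wrist_force: [0.9, -0.0, -0.9]
width: 0.996
grip_force: 0.0
```

```bash
python3 -c "
from h import *
plan(.4947,-.2234,.20,68)"
```

```text
t 0.93 xyz [ 0.4431 -0.298   0.231 ] ang 68.14 tilt [-0.  0. -1.] w 0.996 F [ 0.9 -0.  -0.9] -> x 0.1769 y 0.0402 z 0.0619 roll 0.0008
```

Run:
```python
from h import *
import pickle
s=bot.read_state(); im=read_camera("wrist")[:,:,::-1].copy(); cv2.imwrite("pics/w1.png",im); pickle.dump(s,open("w1.pkl","wb"))
```

```text
(no output)
```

View pics/w1.png

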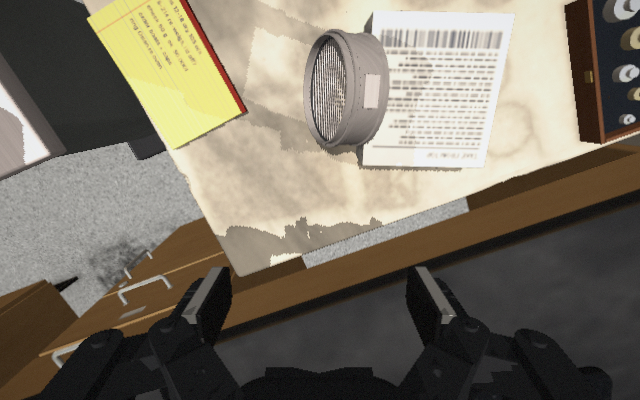

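The wrist view shows the leaning sieve at (345,90), with its axle nearly level in the picture. The carton's top corners are at about (371,11), (515,13), (486,168) and (362,166). I'll fit the sieve by its silhouette and check the carton.

```bash
cat >> h.py <<'E'
def circ(c,yaw,lean,x,r,n=48):
    # sieve frame: Rz(yaw)*Ry(lean); lean to +x positive
    t=np.linspace(0,2*np.pi,n,endpoint=False); p=np.c_[np.full(n,x),r*np.cos(t),r*np.sin(t)]
    return p@(rz(yaw)@R.from_euler('y',lean).as_matrix()).T+c
def smask(n,c,yaw,lean,st=None,shape=(400,640)):
    P=np.r_[circ(c,yaw,lean,17,.052*1) if 0 else circ(c,yaw,lean,.017,.052),circ(c,yaw,lean,-.017,.052),circ(c,yaw,lean,-.022,.049)]
    h=cv2.convexHull(proj(n,P,st).astype(np.float32)); m=np.zeros(shape,np.uint8)
    cv2.fillConvexPoly(m,np.round(h*16).astype(np.int32),1,shift=4); return m
E
cat > fit.py <<'E'
from h import *
import pickle
from scipy.optimize import minimize
st=pickle.load(open("w1.pkl","rb"))
views=[("wrist",cv2.imread("pics/w1.png"),st,(290,15,400,160)),("top",cv2.imread("pics/top0.png"),None,(350,225,420,282))]
print("carton",unproj("wrist",[(371,11),(515,13),(486,168),(362,166)],.062,st)[:,:2])
ms=[]
for n,im,s,(a,b,c,d) in views:
    g=np.full(im.shape[:2],cv2.GC_BGD,np.uint8); g[b:d,a:c]=cv2.GC_PR_BGD
    m0=smask(n,np.array([.497,-.228,.0545]),np.radians(-22),np.radians(24),s)
    g[(m0>0)&(g==cv2.GC_PR_BGD)]=cv2.GC_PR_FGD
    g[cv2.erode(m0,np.ones((9,9)))>0]=cv2.GC_FGD
    cv2.grabCut(im,g,None,np.zeros((1,65)),np.zeros((1,65)),6,cv2.GC_INIT_WITH_MASK)
    ms.append(((g==1)|(g==3)).astype(np.uint8))
def f(p):
    s=0
    for (n,im,st_,_),m in zip(views,ms):
        k=smask(n,np.array([p[0],p[1],.0545]),p[2],np.radians(24),st_); s+=(k^m).sum()/m.sum()
    return s
best=min((minimize(f,[.497+dx,-.228+dy,np.radians(yy)],method="Nelder-Mead",options=dict(initial_simplex=np.array([.497+dx,-.228+dy,np.radians(yy)])+np.array([[0,0,0],[.008,0,0],[0,.008,0],[0,0,.1]]))) for dx in(-.006,.006) for dy in(-.006,.006) for yy in(-30,-22,-14)),key=lambda r:r.fun)
print(best.fun,best.x[:2],np.degrees(best.x[2]))
p=best.x; out=[]
for (n,im,s,(a,b,c,d)),m in zip(views,ms):
    v=im.copy(); k=smask(n,np.array([p[0],p[1],.0545]),p[2],np.radians(24),s)
    cv2.drawContours(v,cv2.findContours(m,0,2)[0],-1,(0,255,0),1); cv2.drawContours(v,cv2.findContours(k,0,2)[0],-1,(0,0,255),1)
    out.append(cv2.resize(v[b-15:d+15,a-15:c+15],(390,390),interpolation=cv2.INTER_NEAREST))
cv2.imwrite("pics/fit1.png",np.hstack(out))
E
python3 fit.py
```

```text
carton [[ 0.54403056 -0.1700546 ]
 [ 0.65986439 -0.2189693 ]
 [ 0.6085703  -0.34642126]
 [ 0.49158359 -0.2970981 ]]
0.15971876550607506 [ 0.49705849 -0.22375849] -24.353469635657042
```

View pics/fit1.png

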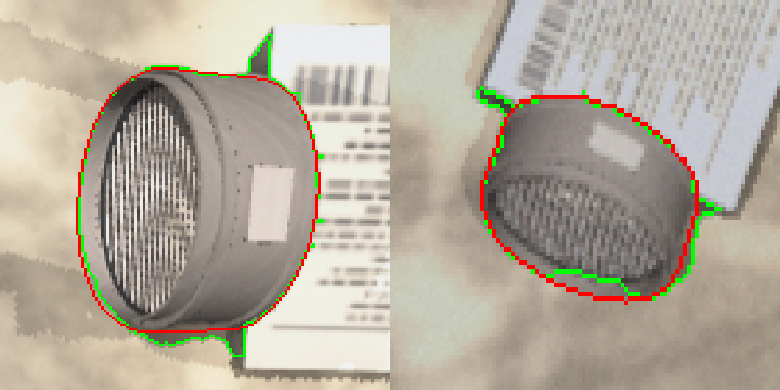

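The fit is good: sieve centre (0.497, −0.224), yaw about −23° to −24°. Now I'll straddle it.

```bash
python3 -c "
from h import *
plan(.496,-.2234,.06,67)"
```

```text
t 0.98 xyz [ 0.4471 -0.2918  0.2309] ang 68.35 tilt [ 0.003  0.006 -1.   ] w 0.997 F [ 2.3  3.7 -0.1] -> x 0.1611 y 0.0402 z 0.3430 roll 0.0075
```

>>> servo_tool --targets '[{"hand": -1,"x": 0.16,"y": 0.04,"z": 0.1,"roll": 0.0075},{"hand": -1,"x": 0.16,"y": 0.04,"z": 0.2,"roll": 0.0075},{"hand": -1,"x": 0.16,"y": 0.04,"z": 0.2,"roll": 0.0075},{"hand": -1,"x": 0.16,"y": 0.04,"z": 0.2,"roll": 0.0075},{"hand": -1,"x": 0.16,"y": 0.04,"z": 0.2,"roll": 0.0075},{"hand": -1,"x": 0.16,"y": 0.04,"z": 0.2,"roll": 0.0075}]'

```text
time: 1.48
tool_pos: [0.4907, -0.2337, 0.1314]
tcp_rot: [-2.622, -1.73, 0.002]
wrist_force: [-0.1, 0.5, 0.5]
width: 0.999
grip_force: 0.0
```

```bash
python3 -c "
from h import *
plan(.496,-.2234,.06,67)"
```

```text
t 1.48 xyz [ 0.4907 -0.2337  0.1314] ang 66.85 tilt [-0.001 -0.    -1.   ] w 0.999 F [-0.1  0.5  0.5] -> x 0.0231 y 0.0018 z 0.1427 roll -0.0009
```

>>> servo_tool --targets '[{"hand": -1,"x": 0.023,"y": 0.002,"z": 0.02,"roll": 0},{"hand": -1,"x": 0.023,"y": 0.002,"z": 0.06,"roll": 0},{"hand": -1,"x": 0.023,"y": 0.002,"z": 0.1,"roll": 0},{"hand": -1,"x": 0.023,"y": 0.002,"z": 0.142,"roll": 0},{"hand": -1,"x": 0.023,"y": 0.002,"z": 0.142,"roll": 0},{"hand": -1,"x": 0.023,"y": 0.002,"z": 0.142,"roll": 0}]'

```text
time: 1.98
tool_pos: [0.4963, -0.2236, 0.0606]
tcp_rot: [-2.623, -1.728, 0.0]
wrist_force: [-0.1, 0.1, -0.0]
width: 0.998
grip_force: 0.0
```

>>> servo_tool --targets '[{"hand": -1,"x": 0,"y": -0.004,"z": 0,"roll": 0},{"hand": -1,"x": 0,"y": -0.008,"z": 0,"roll": 0},{"hand": -1,"x": 0,"y": -0.012,"z": 0,"roll": 0},{"hand": -1,"x": 0,"y": -0.016,"z": 0,"roll": 0},{"hand": -1,"x": 0,"y": -0.02,"z": 0,"roll": 0},{"hand": -1,"x": 0,"y": -0.023,"z": 0,"roll": 0},{"hand": -1,"x": 0,"y": -0.026,"z": 0,"roll": 0},{"hand": -1,"x": 0,"y": -0.029,"z": 0,"roll": 0},{"hand": -1,"x": 0,"y": -0.032,"z": 0,"roll": 0},{"hand": -1,"x": 0,"y": -0.035,"z": 0,"roll": 0}]'

```text
time: 2.82
tool_pos: [0.48, -0.216, 0.0601]
tcp_rot: [-2.622, -1.729, 0.001]
wrist_force: [0.2, 0.3, -0.8]
width: 0.998
grip_force: 0.0
```

```bash
cat > look.py <<'E'
from h import *
import pickle,sys
s=bot.read_state(); im=read_camera("wrist")[:,:,::-1].copy(); t=read_camera("top")[:,:,::-1].copy()
cv2.imwrite("/tmp/w.png",im); cv2.imwrite("/tmp/t.png",t); pickle.dump(s,open("/tmp/s.pkl","wb"))
x,y,w,h=map(int,sys.argv[2:6])
a=cv2.resize(im,(640,400)); b=cv2.resize(t[y:y+h,x:x+w],None,fx=2.2,fy=2.2,interpolation=cv2.INTER_CUBIC)
c=np.zeros((max(a.shape[0],0)+b.shape[0],800,3),np.uint8); c[:400,:640]=a; c[400:,:b.shape[1]]=b[:,:800]; cv2.imwrite(sys.argv[1],c[:600])
plan(.476,-.215,.06,67)
E
python3 look.py pics/l1.png 180 200 300 90
```

```text
t 2.92 xyz [ 0.48   -0.216   0.0601] ang 66.8 tilt [-0.  0. -1.] w 1.006 F [ 0.  -0.6 -0.1] -> x -0.0013 y -0.0082 z 0.0002 roll -0.0011
```

View pics/l1.png

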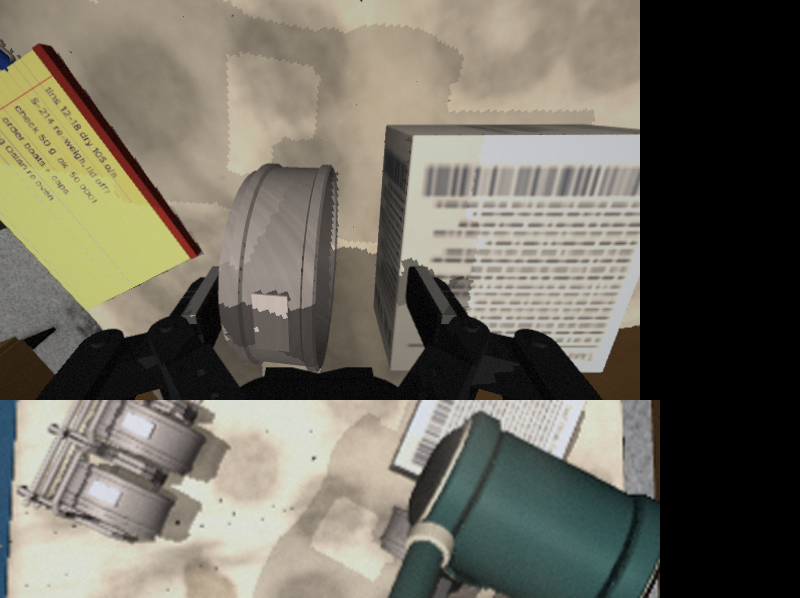

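The wrist view shows the sieve standing upright between the fingers, at about (278,265), with the carton at the right unmoved. I'll centre on it, pinch it lightly, pivot it on the spot toward the cradle, and release.

>>> servo_tool --targets '[{"hand": -1,"x": 0,"y": -0.006,"z": 0,"roll": 0},{"hand": -0.5,"x": 0,"y": -0.011,"z": 0,"roll": 0},{"hand": -0.2,"x": 0,"y": -0.011,"z": 0,"roll": 0},{"hand": 0.2,"x": 0,"y": -0.011,"z": 0,"roll": 0},{"hand": 0.2,"x": 0,"y": -0.011,"z": 0,"roll": 0},{"hand": 0.2,"x": 0,"y": -0.011,"z": 0,"roll": 0},{"hand": 0.2,"x": 0,"y": -0.011,"z": 0,"roll": 0}]' --grip_force 20

```text
time: 3.5
tool_pos: [0.4748, -0.2139, 0.0604]
tcp_rot: [-2.622, -1.729, 0.001]
wrist_force: [-3.3, 0.4, 3.3]
width: 0.429
grip_force: 20.8
```

>>> servo_tool --targets '[{"hand": 0.2,"x": 0,"y": 0,"z": 0,"roll": 0.01},{"hand": 0.2,"x": 0,"y": 0,"z": 0,"roll": 0.025},{"hand": 0.2,"x": 0,"y": 0,"z": 0,"roll": 0.04},{"hand": 0.2,"x": 0,"y": 0,"z": 0,"roll": 0.055},{"hand": 0.2,"x": 0,"y": 0,"z": 0,"roll": 0.068},{"hand": 0.2,"x": 0,"y": 0,"z": 0,"roll": 0.068},{"hand": -0.2,"x": 0,"y": 0,"z": 0,"roll": 0.068},{"hand": -0.5,"x": 0,"y": 0,"z": 0,"roll": 0.068},{"hand": -1,"x": 0,"y": 0,"z": 0,"roll": 0.068},{"hand": -1,"x": 0,"y": 0,"z": 0,"roll": 0.068}]'

```text
time: 4.33
tool_pos: [0.4754, -0.2141, 0.0602]
tcp_rot: [2.792, 1.44, 0.0]
wrist_force: [0.3, 0.6, -0.1]
width: 0.966
grip_force: 0.0
```

>>> servo_tool --targets '[{"hand": -1,"x": 0,"y": 0,"z": -0.02,"roll": 0},{"hand": -1,"x": 0,"y": 0,"z": -0.08,"roll": 0},{"hand": -1,"x": 0,"y": 0,"z": -0.16,"roll": 0},{"hand": -1,"x": 0,"y": 0,"z": -0.16,"roll": 0},{"hand": -1,"x": -0.08,"y": 0,"z": -0.2,"roll": 0},{"hand": -1,"x": -0.16,"y": 0,"z": -0.2,"roll": 0},{"hand": -1,"x": -0.24,"y": 0,"z": -0.2,"roll": 0},{"hand": -1,"x": -0.24,"y": 0,"z": -0.2,"roll": 0},{"hand": -1,"x": -0.24,"y": 0,"z": -0.2,"roll": 0}]'

```text
time: 5.08
tool_pos: [0.4049, -0.3137, 0.1613]
tcp_rot: [2.794, 1.433, 0.001]
wrist_force: [1.3, 0.1, 0.3]
width: 1.004
grip_force: 0.0
```

```bash
python3 look.py pics/l2.png 180 145 300 90
```

```text
t 5.18 xyz [ 0.406  -0.3117  0.1606] ang 54.51 tilt [ 0.001  0.    -1.   ] w 1.001 F [-0.  -0.3 -0.7] -> x 0.2386 y 0.0017 z 0.2014 roll -0.0694
```

View pics/l2.png

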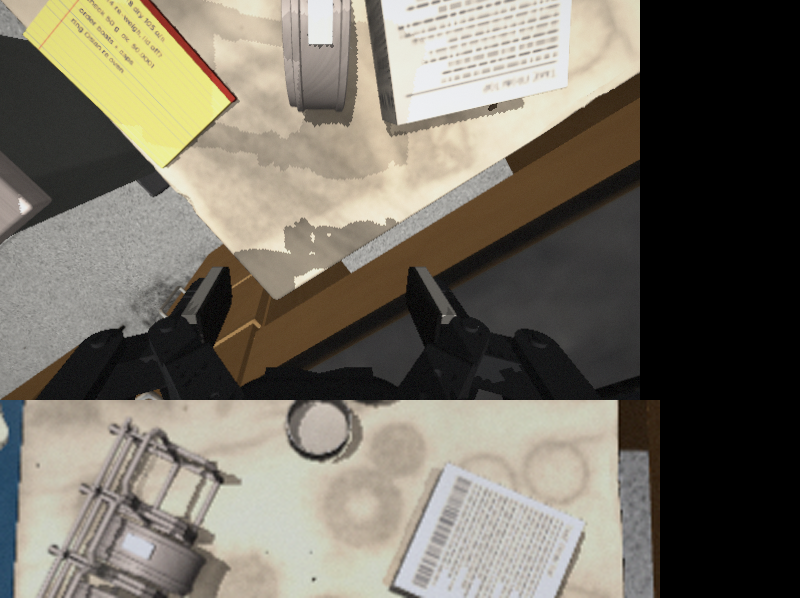

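The sieve stands upright, aligned with the tool, at about (318,55) in the wrist view. I'll fit its pose and the parked sieves' poses numerically.

```bash
cat > sfit.py <<'E'
from h import *
import pickle
from scipy.optimize import minimize
def sfit(views,p0,z=.052,pad=8,tol=(.006,.1)):
    ms=[]
    for n,im,s in views:
        m0=smask(n,np.array([p0[0],p0[1],z]),np.radians(p0[2]),0,s)
        g=np.full(im.shape[:2],cv2.GC_BGD,np.uint8)
        g[cv2.dilate(m0,np.ones((2*pad+1,)*2))>0]=cv2.GC_PR_BGD; g[m0>0]=cv2.GC_PR_FGD; g[cv2.erode(m0,np.ones((9,9)))>0]=cv2.GC_FGD
        cv2.grabCut(im,g,None,np.zeros((1,65)),np.zeros((1,65)),5,cv2.GC_INIT_WITH_MASK)
        ms.append(((g==1)|(g==3)).astype(np.uint8))
    f=lambda p:sum((smask(n,np.array([p[0],p[1],z]),p[2],0,s)^m).sum()/m.sum() for (n,im,s),m in zip(views,ms))
    q=np.array([p0[0],p0[1],np.radians(p0[2])])
    b=min((minimize(f,q,method="Nelder-Mead",options=dict(initial_simplex=q+k*np.array([[0,0,0],[tol[0],0,0],[0,tol[0],0],[0,0,tol[1]]]))) for k in(1,-1,.5)),key=lambda r:r.fun)
    return np.round([b.x[0],b.x[1],np.degrees(b.x[2]),b.fun],4)
E
python3 - <<'E'
from sfit import *
t=cv2.imread("/tmp/t.png");w=cv2.imread("/tmp/w.png");s=pickle.load(open("/tmp/s.pkl","rb"))
t0=cv2.imread("pics/top0.png");sc=cv2.imread("pics/scene0.png")
for v in([("top",t,None)],[("wrist",w,s)],[("top",t,None),("wrist",w,s)]): print(sfit(v,(.476,-.215,-35.5)))
for p in((.571,.057,-24.5),(.511,.084,-24.5)):
    for v in([("top",t0,None)],[("scene",sc,None)],[("top",t0,None),("scene",sc,None)]): print(sfit(v,p,.0536))
E
```

```text
[  0.4785  -0.2154 -32.6697   0.0688]
[  0.475   -0.2177 -34.6187   0.0685]
[  0.4771  -0.2154 -34.3795   0.1948]
[ 0.5668  0.0552 -8.0998  0.2903]
[  0.5615   0.0685 -44.7709   0.1957]
[  0.5691   0.0597 -11.7521   0.6365]
[  0.5118   0.081  -17.4738   0.3533]
[  0.5109   0.0916 -54.4906   0.1691]
[  0.5113   0.0867 -26.3958   0.6161]
```

```bash
python3 -c "
from h import *
plan(.477-.085*.5736,-.216-.085*.8192,.036,55)"
```

```text
Traceback (most recent call last):
  File "h.py", line 25, in plan
    s=bot.read_state(); M=R.from_rotvec(s["tcp_rot"]).as_matrix()
ValueError: time passes only in moves, steps and waits
```

>>> servo_tool --targets '[{"hand": 1,"x": 0.02,"y": 0.006,"z": 0.08,"roll": -0.003},{"hand": 1,"x": 0.02,"y": 0.006,"z": 0.16,"roll": -0.003},{"hand": 1,"x": 0.02,"y": 0.006,"z": 0.249,"roll": -0.003},{"hand": 1,"x": 0.02,"y": 0.006,"z": 0.249,"roll": -0.003},{"hand": 1,"x": 0.04,"y": 0.006,"z": 0.249,"roll": -0.003},{"hand": 1,"x": 0.06,"y": 0.006,"z": 0.249,"roll": -0.003},{"hand": 1,"x": 0.06,"y": 0.006,"z": 0.249,"roll": -0.003}]'

```text
time: 5.77
tool_pos: [0.429, -0.2887, 0.0386]
tcp_rot: [2.78, 1.454, 0.004]
wrist_force: [-0.3, 0.6, 1.1]
width: 0.008
grip_force: 0.0
```

```bash
python3 -c "
from h import *
plan(.477-.063*.5736,-.216-.063*.8192,.036,55)"
```

```text
t 5.77 xyz [ 0.429  -0.2887  0.0386] ang 55.21 tilt [ 0.004 -0.002 -1.   ] w 0.008 F [-0.3  0.6  1.1] -> x 0.0482 y -0.0046 z 0.0053 roll 0.0011
```

>>> servo_tool --targets '[{"hand": 1,"x": 0.012,"y": -0.004,"z": 0.004,"roll": 0},{"hand": 1,"x": 0.024,"y": -0.004,"z": 0.004,"roll": 0},{"hand": 1,"x": 0.034,"y": -0.004,"z": 0.004,"roll": 0},{"hand": 1,"x": 0.04,"y": -0.004,"z": 0.004,"roll": 0},{"hand": 1,"x": 0.046,"y": -0.004,"z": 0.004,"roll": 0},{"hand": 1,"x": 0.052,"y": -0.004,"z": 0.004,"roll": 0},{"hand": 1,"x": 0.058,"y": -0.004,"z": 0.004,"roll": 0},{"hand": 1,"x": 0.064,"y": -0.004,"z": 0.004,"roll": 0},{"hand": 1,"x": 0.07,"y": -0.004,"z": 0.004,"roll": 0},{"hand": 1,"x": 0.076,"y": -0.004,"z": 0.004,"roll": 0}]'

```text
time: 6.6
tool_pos: [0.4459, -0.2568, 0.0339]
tcp_rot: [2.785, 1.452, 0.0]
wrist_force: [0.0, 0.4, 0.1]
width: 0.003
grip_force: 0.0
```

```bash
cat > see.py <<'E'
from sfit import *
import sys
s=bot.read_state(); w=read_camera("wrist")[:,:,::-1].copy(); sc=read_camera("scene")[:,:,::-1].copy()
cv2.imwrite("/tmp/w.png",w); cv2.imwrite("/tmp/sc.png",sc); pickle.dump(s,open("/tmp/s.pkl","wb"))
p=list(map(float,sys.argv[1:4]))
print(np.round(s["tool_pos"],4),s["wrist_force"].round(1))
for v in([("scene",sc,None)],[("wrist",w,s)],[("scene",sc,None),("wrist",w,s)]): print(sfit(v,p))
E
python3 see.py .486 -.203 -35
```

```text
[ 0.4459 -0.2568  0.0339] [0.  0.4 0.1]
[  0.4865  -0.1928 -32.3046   0.0915]
[ 4.83900e-01 -2.05300e-01 -3.58395e+01  1.53000e-02]
[  0.485   -0.2037 -34.7013   0.1644]
```

>>> servo_tool --targets '[{"hand": 1,"x": 0.0075,"y": 0,"z": 0,"roll": 0},{"hand": 1,"x": 0.015,"y": 0,"z": 0,"roll": 0},{"hand": 1,"x": 0.0225,"y": 0,"z": 0,"roll": 0},{"hand": 1,"x": 0.03,"y": 0,"z": 0,"roll": 0},{"hand": 1,"x": 0.0375,"y": 0,"z": 0,"roll": 0},{"hand": 1,"x": 0.045,"y": 0,"z": 0,"roll": 0},{"hand": 1,"x": 0.0525,"y": 0,"z": 0,"roll": 0},{"hand": 1,"x": 0.06,"y": 0,"z": 0,"roll": 0},{"hand": 1,"x": 0.0675,"y": 0,"z": 0,"roll": 0},{"hand": 1,"x": 0.075,"y": 0,"z": 0,"roll": 0}]'

```text
time: 7.53
tool_pos: [0.4673, -0.2257, 0.0338]
tcp_rot: [2.785, 1.453, 0.0]
wrist_force: [0.3, -0.3, -0.0]
width: -0.001
grip_force: 0.0
```

>>> servo_tool --targets '[{"hand": 1,"x": 0.0075,"y": 0,"z": 0,"roll": 0},{"hand": 1,"x": 0.015,"y": 0,"z": 0,"roll": 0},{"hand": 1,"x": 0.0225,"y": 0,"z": 0,"roll": 0},{"hand": 1,"x": 0.03,"y": 0,"z": 0,"roll": 0},{"hand": 1,"x": 0.0375,"y": 0,"z": 0,"roll": 0},{"hand": 1,"x": 0.045,"y": 0,"z": 0,"roll": 0},{"hand": 1,"x": 0.0525,"y": 0,"z": 0,"roll": 0},{"hand": 1,"x": 0.06,"y": 0,"z": 0,"roll": 0},{"hand": 1,"x": 0.0675,"y": 0,"z": 0,"roll": 0},{"hand": 1,"x": 0.075,"y": 0,"z": 0,"roll": 0}]'

```text
time: 8.37
tool_pos: [0.4888, -0.195, 0.0338]
tcp_rot: [-2.785, -1.453, -0.0]
wrist_force: [1.0, 0.7, -0.5]
width: -0.003
grip_force: 0.0
```

```bash
python3 see.py .526 -.144 -35
```

```text
[ 0.4888 -0.195   0.0338] [ 1.   0.7 -0.5]
[  0.5318  -0.1289 -45.8332   0.1164]
[  0.5272  -0.1442 -34.3648   0.0523]
[  0.5287  -0.1419 -35.4141   0.2792]
```

>>> servo_tool --targets '[{"hand": 1,"x": 0.0075,"y": 0,"z": 0,"roll": 0},{"hand": 1,"x": 0.015,"y": 0,"z": 0,"roll": 0},{"hand": 1,"x": 0.0225,"y": 0,"z": 0,"roll": 0},{"hand": 1,"x": 0.03,"y": 0,"z": 0,"roll": 0},{"hand": 1,"x": 0.0375,"y": 0,"z": 0,"roll": 0},{"hand": 1,"x": 0.045,"y": 0,"z": 0,"roll": 0},{"hand": 1,"x": 0.0525,"y": 0,"z": 0,"roll": 0},{"hand": 1,"x": 0.06,"y": 0,"z": 0,"roll": 0},{"hand": 1,"x": 0.0675,"y": 0,"z": 0,"roll": 0},{"hand": 1,"x": 0.075,"y": 0,"z": 0,"roll": 0}]'

```text
time: 9.3
tool_pos: [0.5102, -0.1642, 0.0338]
tcp_rot: [-2.785, -1.453, 0.0]
wrist_force: [-0.7, 0.0, 0.4]
width: 0.002
grip_force: 0.0
```

>>> servo_tool --targets '[{"hand": 1,"x": 0.0075,"y": 0,"z": 0,"roll": 0},{"hand": 1,"x": 0.015,"y": 0,"z": 0,"roll": 0},{"hand": 1,"x": 0.0225,"y": 0,"z": 0,"roll": 0},{"hand": 1,"x": 0.03,"y": 0,"z": 0,"roll": 0},{"hand": 1,"x": 0.0375,"y": 0,"z": 0,"roll": 0},{"hand": 1,"x": 0.045,"y": 0,"z": 0,"roll": 0},{"hand": 1,"x": 0.0525,"y": 0,"z": 0,"roll": 0},{"hand": 1,"x": 0.06,"y": 0,"z": 0,"roll": 0},{"hand": 1,"x": 0.0675,"y": 0,"z": 0,"roll": 0},{"hand": 1,"x": 0.075,"y": 0,"z": 0,"roll": 0}]'

```text
time: 10.13
tool_pos: [0.5316, -0.1336, 0.0338]
tcp_rot: [2.785, 1.453, -0.0]
wrist_force: [1.0, -0.0, 0.9]
width: -0.003
grip_force: 0.0
```

```bash
python3 see.py .570 -.083 -35
python3 - <<'E'
from h import *
import pickle
s=pickle.load(open("/tmp/s.pkl","rb"));im=cv2.imread("/tmp/w.png")
# overlay rack estimate
def ln(P,Q,col):
    p=proj("wrist",np.array([P,Q]),s)
    cv2.line(im,tuple(np.round(p[0]*16).astype(int)),tuple(np.round(p[1]*16).astype(int)),col,1,cv2.LINE_AA,4)
o=np.array([.571,.057,0]);M=rz(np.radians(-24.5))
W=lambda x,y,z:o+M@np.array([x,y,z])
for y in(-.022,.022): ln(W(.039,y,.003),W(.093,y,.003),(0,0,255))
for x in(.037,.095): ln(W(x,-.022,.062),W(x,.07,.062),(0,255,0))
ln(W(-.1,.029,.127),W(.1,.029,.127),(255,0,0)); ln(W(-.1,.07,.059),W(.1,.07,.059),(255,0,255))
cv2.imwrite("pics/w2.png",cv2.resize(im[:300,120:520],(800,600),interpolation=cv2.INTER_CUBIC))
E
```

```text
[ 0.5316 -0.1336  0.0338] [ 1.  -0.   0.9]
[  0.5707  -0.0812 -33.1958   0.1549]
[ 5.71700e-01 -8.25000e-02 -3.50747e+01  2.40000e-02]
[  0.5716  -0.0826 -34.8679   0.1885]
```

View pics/w2.png

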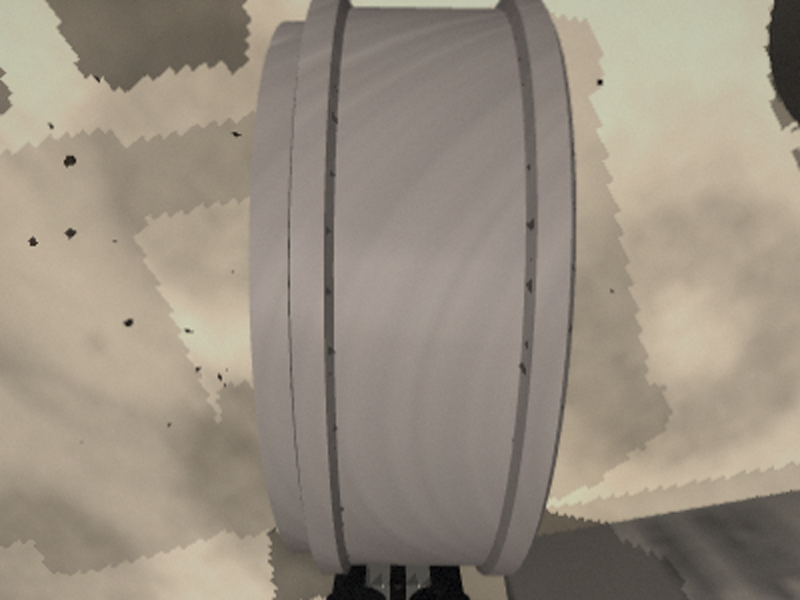

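This wrist view shows only the sieve, squarely in front of the fingers, with the rack out of frame. I'll roll on to the staging point, then lift above the sieve and look at the rack.

>>> servo_tool --targets '[{"hand": 1,"x": 0.0075,"y": 0,"z": 0,"roll": 0},{"hand": 1,"x": 0.015,"y": 0,"z": 0,"roll": 0},{"hand": 1,"x": 0.0225,"y": 0,"z": 0,"roll": 0},{"hand": 1,"x": 0.03,"y": 0,"z": 0,"roll": 0},{"hand": 1,"x": 0.0375,"y": 0,"z": 0,"roll": 0},{"hand": 1,"x": 0.045,"y": 0,"z": 0,"roll": 0},{"hand": 1,"x": 0.0525,"y": 0,"z": 0,"roll": 0},{"hand": 1,"x": 0.06,"y": 0,"z": 0,"roll": 0},{"hand": 1,"x": 0.066,"y": 0,"z": 0,"roll": 0},{"hand": 1,"x": 0.07,"y": 0,"z": 0,"roll": 0}]'

```text
time: 11.07
tool_pos: [0.5518, -0.1047, 0.0338]
tcp_rot: [-2.785, -1.453, -0.0]
wrist_force: [-0.5, 0.7, -0.9]
width: -0.003
grip_force: 0.0
```

>>> servo_tool --targets '[{"hand": 1,"x": 0.005,"y": 0,"z": 0,"roll": 0},{"hand": 1,"x": 0.008,"y": 0,"z": 0,"roll": 0},{"hand": 1,"x": 0.01,"y": 0,"z": 0,"roll": 0},{"hand": 1,"x": 0.0,"y": 0,"z": 0,"roll": 0},{"hand": 1,"x": -0.04,"y": 0,"z": 0,"roll": 0},{"hand": 0,"x": -0.08,"y": 0,"z": -0.08,"roll": 0},{"hand": -1,"x": -0.08,"y": 0,"z": -0.16,"roll": 0},{"hand": -1,"x": -0.04,"y": 0,"z": -0.24,"roll": 0},{"hand": -1,"x": 0.04,"y": 0,"z": -0.28,"roll": 0},{"hand": -1,"x": 0.12,"y": 0,"z": -0.28,"roll": 0}]'

```text
time: 11.9
tool_pos: [0.587, -0.061, 0.1805]
tcp_rot: [2.782, 1.444, 0.013]
wrist_force: [1.3, -0.3, 0.1]
width: 0.704
grip_force: 0.0
```

>>> servo_tool --targets '[{"hand": -1,"x": 0,"y": 0,"z": 0,"roll": 0},{"hand": -1,"x": 0,"y": 0,"z": 0,"roll": 0},{"hand": -1,"x": 0,"y": 0,"z": 0,"roll": 0}]'

```text
time: 12.15
tool_pos: [0.5828, -0.0592, 0.1728]
tcp_rot: [-2.784, -1.454, 0.003]
wrist_force: [0.0, -0.4, -0.3]
width: 0.999
grip_force: 0.0
```

```bash
python3 see.py .597 -.047 -35
cat > ov.py <<'E'
from h import *
import pickle,sys
s=pickle.load(open("/tmp/s.pkl","rb"));im=cv2.imread("/tmp/w.png")
ox,oy,yw=map(float,sys.argv[1:4])
o=np.array([ox,oy,0]);M=rz(np.radians(yw)); W=lambda x,y,z:o+M@np.array([x,y,z]); F=2;x0=130;y0=0
big=cv2.resize(im[y0:y0+300,x0:x0+400],None,fx=F,fy=F,interpolation=cv2.INTER_CUBIC)
def ln(P,Q,col):
    p=(proj("wrist",np.array([P,Q]),s)-[x0,y0]+.5)*F-.5
    cv2.line(big,tuple(np.round(p[0]*16).astype(int)),tuple(np.round(p[1]*16).astype(int)),col,1,cv2.LINE_AA,4)
for y in(-.022,.022): ln(W(.039,y,.003),W(.093,y,.003),(0,0,255))
for x in(.037,.095): ln(W(x,-.022,.062),W(x,.022,.062),(0,255,0))
ln(W(-.1,.029,.127),W(.1,.029,.127),(255,0,0)); ln(W(-.1,.07,.059),W(.1,.07,.059),(255,0,255))
cv2.imwrite(sys.argv[4],big)
E
python3 ov.py .571 .057 -24.5 pics/w3.png
```

```text
[ 0.5828 -0.0592  0.1728] [ 0.  -0.4 -0.3]
[ 6.02200e-01 -3.11000e-02 -3.89981e+01  1.64400e-01]
[  0.6002  -0.0425 -35.0334   0.0656]
[  0.6009  -0.0423 -36.176    0.3491]
```

View pics/w3.png

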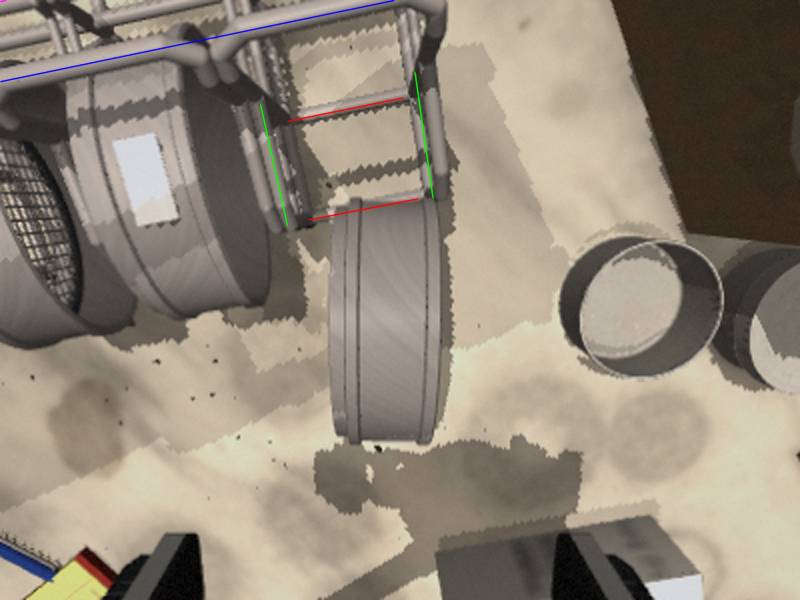

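The overlay of the rack model falls on the real rods: the front rod from about (310,219) to (418,198), and the back rod at (345,108). So the rack pose is right. The sieve stands about 79 mm short of the berth and on the cradle's line, so it only needs pivoting about 10.5°.

Run:
```python
from h import *
s=bot
import pickle
st=pickle.load(open("/tmp/s.pkl","rb")); M=R.from_rotvec(st["tcp_rot"]).as_matrix()
print(M.T@(np.array([.5982,-.0411,.060])-st["tool_pos"])/.5, np.degrees(np.arctan2(M[1,0],M[0,0])))
from sfit import sfit
print(sfit([("wrist",cv2.imread("/tmp/w.png"),st)],(.571,.058,-24.5),.0536))
```

```text
[0.04761962 0.00495692 0.22554425] 55.15311521635213
[  0.5729   0.0562 -24.1392   0.0894]
```

>>> servo_tool --targets '[{"hand": -1,"x": 0.047,"y": 0.005,"z": 0,"roll": 0},{"hand": -1,"x": 0.047,"y": 0.005,"z": 0.06,"roll": 0},{"hand": -1,"x": 0.047,"y": 0.005,"z": 0.12,"roll": 0},{"hand": -1,"x": 0.047,"y": 0.005,"z": 0.18,"roll": 0},{"hand": -1,"x": 0.047,"y": 0.005,"z": 0.225,"roll": 0},{"hand": -1,"x": 0.047,"y": 0.005,"z": 0.225,"roll": 0},{"hand": -0.4,"x": 0.047,"y": 0.005,"z": 0.225,"roll": 0},{"hand": 0,"x": 0.047,"y": 0.005,"z": 0.225,"roll": 0},{"hand": 0.2,"x": 0.047,"y": 0.005,"z": 0.225,"roll": 0},{"hand": 0.2,"x": 0.047,"y": 0.005,"z": 0.225,"roll": 0}]' --grip_force 20

```text
time: 13.08
tool_pos: [0.6007, -0.0416, 0.0633]
tcp_rot: [2.784, 1.452, 0.005]
wrist_force: [-0.2, -0.6, 3.3]
width: 0.451
grip_force: 7.1
```

>>> servo_tool --targets '[{"hand": 0.2,"x": 0,"y": 0,"z": 0,"roll": 0},{"hand": 0.2,"x": 0,"y": 0,"z": 0,"roll": 0},{"hand": 0.2,"x": 0,"y": 0,"z": 0,"roll": 0}]'

```text
time: 13.33
tool_pos: [0.6007, -0.0414, 0.0633]
tcp_rot: [2.783, 1.452, 0.005]
wrist_force: [-1.5, 0.6, 6.3]
width: 0.452
grip_force: 19.7
```

>>> servo_tool --targets '[{"hand": 0.2,"x": 0,"y": 0,"z": 0,"roll": -0.01},{"hand": 0.2,"x": 0,"y": 0,"z": 0,"roll": -0.022},{"hand": 0.2,"x": 0,"y": 0,"z": 0,"roll": -0.034},{"hand": 0.2,"x": 0,"y": 0,"z": 0,"roll": -0.046},{"hand": 0.2,"x": 0,"y": 0,"z": 0,"roll": -0.058},{"hand": 0.2,"x": 0,"y": 0,"z": 0,"roll": -0.058},{"hand": -0.2,"x": 0,"y": 0,"z": 0,"roll": -0.058},{"hand": -0.5,"x": 0,"y": 0,"z": 0,"roll": -0.058},{"hand": -1,"x": 0,"y": 0,"z": 0,"roll": -0.058},{"hand": -1,"x": 0,"y": 0,"z": 0,"roll": -0.058}]'

```text
time: 14.17
tool_pos: [0.5987, -0.0411, 0.0607]
tcp_rot: [-2.641, -1.7, 0.001]
wrist_force: [0.1, -0.3, 1.1]
width: 0.988
grip_force: 0.0
```

>>> servo_tool --targets '[{"hand": -1,"x": 0,"y": 0,"z": -0.02,"roll": 0},{"hand": -1,"x": 0,"y": 0,"z": -0.08,"roll": 0},{"hand": -1,"x": 0,"y": 0,"z": -0.16,"roll": 0},{"hand": -1,"x": 0,"y": 0,"z": -0.22,"roll": 0},{"hand": -1,"x": -0.06,"y": 0,"z": -0.26,"roll": 0},{"hand": -1,"x": -0.12,"y": 0,"z": -0.26,"roll": 0},{"hand": -1,"x": -0.12,"y": 0,"z": -0.26,"roll": 0},{"hand": -1,"x": -0.12,"y": 0,"z": -0.26,"roll": 0}]'

```text
time: 14.83
tool_pos: [0.574, -0.0969, 0.1921]
tcp_rot: [2.643, 1.697, 0.002]
wrist_force: [0.8, 0.1, -0.4]
width: 1.002
grip_force: 0.0
```

```bash
python3 see.py .601 -.042 -24.5;  python3 - <<'E'
from h import *
plan(.6,-.042,.19,65.5)
E
```

```text
[ 0.574  -0.0969  0.1921] [ 0.8  0.1 -0.4]
[ 6.02500e-01 -2.87000e-02 -3.07312e+01  1.42900e-01]
[  0.6046  -0.0377 -23.382    0.0277]
[  0.6045  -0.0377 -23.5736   0.2666]
t 14.93 xyz [ 0.574  -0.0955  0.1908] ang 65.51 tilt [-0.     0.001 -1.   ] w 1.0 F [0.2 0.3 0.3] -> x 0.1189 y 0.0030 z 0.0018 roll 0.0000
```

>>> servo_tool --targets '[{"hand": 1,"x": -0.07,"y": 0.007,"z": 0,"roll": 0},{"hand": 1,"x": -0.07,"y": 0.007,"z": 0.08,"roll": 0},{"hand": 1,"x": -0.07,"y": 0.007,"z": 0.16,"roll": 0},{"hand": 1,"x": -0.07,"y": 0.007,"z": 0.24,"roll": 0},{"hand": 1,"x": -0.07,"y": 0.007,"z": 0.312,"roll": 0},{"hand": 1,"x": -0.07,"y": 0.007,"z": 0.312,"roll": 0},{"hand": 1,"x": -0.05,"y": 0.007,"z": 0.312,"roll": 0},{"hand": 1,"x": -0.03,"y": 0.007,"z": 0.312,"roll": 0},{"hand": 1,"x": -0.015,"y": 0.007,"z": 0.312,"roll": 0},{"hand": 1,"x": -0.009,"y": 0.007,"z": 0.312,"roll": 0}]'

```text
time: 15.77
tool_pos: [0.5791, -0.1002, 0.0383]
tcp_rot: [2.637, 1.7, 0.007]
wrist_force: [-0.7, -0.3, 0.0]
width: 0.0
grip_force: 0.0
```

>>> servo_tool --targets '[{"hand": 1,"x": 0.006,"y": 0,"z": 0,"roll": 0},{"hand": 1,"x": 0.012,"y": 0,"z": 0,"roll": 0},{"hand": 1,"x": 0.018,"y": 0,"z": 0,"roll": 0},{"hand": 1,"x": 0.024,"y": 0,"z": 0,"roll": 0},{"hand": 1,"x": 0.03,"y": 0,"z": 0,"roll": 0},{"hand": 1,"x": 0.034,"y": 0,"z": 0,"roll": 0},{"hand": 1,"x": 0.034,"y": 0,"z": 0,"roll": 0}]'

```text
time: 16.35
tool_pos: [0.5827, -0.0854, 0.0348]
tcp_rot: [-2.641, -1.7, -0.0]
wrist_force: [1.0, 0.1, 0.4]
width: -0.002
grip_force: 0.0
```

```bash
cat >> see.py <<'E'
b=np.array([.6324,.0294]);q=sfit([("wrist",w,s)],p); M=rz(np.radians(-24.5))[:2,:2]
print("rel berth sieve",(M.T@(q[:2]-b)).round(4),"tool",(M.T@(s["tool_pos"][:2]-b)).round(4))
E
python3 see.py .611 -.020 -24
```

```text
[ 0.5827 -0.0854  0.0348] [1.  0.1 0.4]
[ 6.09600e-01 -1.49000e-02 -3.00958e+01  1.80200e-01]
[ 6.1140e-01 -2.0900e-02 -2.3806e+01  1.6200e-02]
[ 6.11700e-01 -2.04000e-02 -2.42583e+01  2.27900e-01]
rel berth sieve [ 0.0018 -0.0541] tool [ 0.0023 -0.1251]
```

>>> servo_tool --targets '[{"hand": 1,"x": 0.006,"y": 0,"z": 0,"roll": 0},{"hand": 1,"x": 0.012,"y": 0,"z": 0,"roll": 0},{"hand": 1,"x": 0.018,"y": 0,"z": 0,"roll": 0},{"hand": 1,"x": 0.024,"y": 0,"z": 0,"roll": 0},{"hand": 1,"x": 0.029,"y": 0,"z": 0,"roll": 0},{"hand": 1,"x": 0.033,"y": 0,"z": -0.005,"roll": 0},{"hand": 1,"x": 0.037,"y": 0,"z": -0.01,"roll": 0},{"hand": 1,"x": 0.041,"y": 0,"z": -0.015,"roll": 0},{"hand": 1,"x": 0.045,"y": 0,"z": -0.019,"roll": 0},{"hand": 1,"x": 0.049,"y": 0,"z": -0.022,"roll": 0}]'

```text
time: 17.28
tool_pos: [0.5926, -0.0647, 0.0468]
tcp_rot: [2.64, 1.701, -0.003]
wrist_force: [-4.7, -8.0, 5.6]
width: -0.003
grip_force: 4.2
```

```bash
python3 see.py .617 -.009 -24
```

```text
[ 0.5926 -0.0647  0.0468] [-4.7 -8.   5.6]
[ 6.10700e-01  7.00000e-03 -5.09527e+01  2.21600e-01]
[ 6.17800e-01 -7.80000e-03 -2.36277e+01  3.91000e-02]
[ 6.17700e-01 -6.90000e-03 -2.41866e+01  3.12100e-01]
rel berth sieve [ 0.0021 -0.0394] tool [ 0.0028 -0.1021]
```

>>> servo_tool --targets '[{"hand": 1,"x": 0.004,"y": 0,"z": -0.002,"roll": 0},{"hand": 1,"x": 0.008,"y": 0,"z": -0.004,"roll": 0},{"hand": 1,"x": 0.012,"y": 0,"z": -0.006,"roll": 0},{"hand": 1,"x": 0.016,"y": 0,"z": -0.007,"roll": 0},{"hand": 1,"x": 0.02,"y": 0,"z": -0.008,"roll": 0},{"hand": 1,"x": 0.024,"y": 0,"z": -0.008,"roll": 0},{"hand": 1,"x": 0.028,"y": 0,"z": -0.008,"roll": 0}]'

```text
time: 17.97
tool_pos: [0.5994, -0.0526, 0.052]
tcp_rot: [2.64, 1.697, 0.002]
wrist_force: [-2.0, -2.1, 1.6]
width: 0.003
grip_force: 1.1
```

```bash
python3 see.py .623 .004 -24
```

```text
[ 0.5994 -0.0526  0.052 ] [-2.  -2.1  1.6]
[ 6.20800e-01  1.49000e-02 -4.95563e+01  2.22400e-01]
[ 6.22500e-01  5.20000e-03 -2.44132e+01  6.76000e-02]
[ 6.22400e-01  6.10000e-03 -2.58494e+01  3.50300e-01]
rel berth sieve [ 0.001  -0.0261] tool [ 0.004  -0.0883]
```

>>> servo_tool --targets '[{"hand": 1,"x": 0.004,"y": 0,"z": 0,"roll": 0},{"hand": 1,"x": 0.008,"y": 0,"z": 0,"roll": 0},{"hand": 1,"x": 0.012,"y": 0,"z": 0,"roll": 0},{"hand": 1,"x": 0.015,"y": 0,"z": 0,"roll": 0},{"hand": 1,"x": 0.018,"y": 0,"z": 0,"roll": 0},{"hand": 1,"x": 0.018,"y": 0,"z": 0,"roll": 0},{"hand": 1,"x": 0.018,"y": 0,"z": 0,"roll": 0},{"hand": 1,"x": 0.018,"y": 0,"z": 0,"roll": 0}]'

```text
time: 18.73
tool_pos: [0.6023, -0.0426, 0.05]
tcp_rot: [-2.641, -1.701, 0.0]
wrist_force: [0.3, 0.6, 0.1]
width: 0.001
grip_force: 0.0
```

```bash
python3 see.py .632 .028 -24
```

```text
[ 0.6023 -0.0426  0.05  ] [0.3 0.6 0.1]
[  0.6299   0.0366 -34.6297   0.2413]
[  0.6333   0.0294 -23.328    0.0418]
[  0.6335   0.0298 -24.1475   0.3085]
rel berth sieve [0.0009 0.0003] tool [ 0.0024 -0.078 ]
```

The sieve has dropped into the berth, within about 1 mm. I'll retreat and check.

>>> servo_tool --targets '[{"hand": 1,"x": -0.02,"y": 0,"z": 0,"roll": 0},{"hand": 1,"x": -0.06,"y": 0,"z": 0,"roll": 0},{"hand": 1,"x": -0.12,"y": 0,"z": 0,"roll": 0},{"hand": 1,"x": -0.16,"y": 0,"z": -0.06,"roll": 0},{"hand": 1,"x": -0.2,"y": 0,"z": -0.12,"roll": 0},{"hand": 1,"x": -0.2,"y": 0,"z": -0.2,"roll": 0},{"hand": 1,"x": -0.2,"y": 0,"z": -0.26,"roll": 0},{"hand": 1,"x": -0.2,"y": 0,"z": -0.26,"roll": 0},{"hand": 1,"x": -0.2,"y": 0,"z": -0.26,"roll": 0},{"hand": 1,"x": -0.2,"y": 0,"z": -0.26,"roll": 0}]'

```text
time: 19.67
tool_pos: [0.5603, -0.1341, 0.1798]
tcp_rot: [-2.642, -1.7, 0.0]
wrist_force: [-0.6, 0.0, 0.6]
width: -0.004
grip_force: 0.0
```

Run:
```python
from sfit import *
s=bot.read_state(); w=read_camera("wrist")[:,:,::-1].copy(); t=read_camera("top")[:,:,::-1].copy(); c=read_camera("scene")[:,:,::-1].copy()
print(s["time"],s["tool_pos"],s["wrist_force"].round(1))
for p in((.633,.029,-24.3),(.5724,.0564,-24.3),(.511,.084,-24.5)):
    for v in([("wrist",w,s)],[("top",t,None)],[("scene",c,None)]):
        try: print(v[0][0],sfit(v,p,.0536))
        except Exception as e: print(v[0][0],"x")
print("parked change, mean abs px diff:")
for n,b,o in(("scene",c,"pics/scene0.png"),("top",t,"pics/top0.png")):
    a=cv2.imread(o)
    for p in((.5724,.0564),(.512,.084)):
        m=smask(n,np.array([*p,.0536]),np.radians(-24.5),0)>0; print(n,cv2.absdiff(a,b)[m].mean().round(1))
```

```text
19.6667 [ 0.56026221 -0.13411045  0.17980373] [-0.6  0.   0.6]
wrist [  0.6354   0.0304 -25.2714   0.0569]
top [  0.6333   0.0303 -18.3371   0.2886]
scene [  0.6273   0.0343 -32.3819   0.1968]
wrist [  0.5725   0.0582 -22.7837   0.0309]
top [0.5721 0.0549 7.4644 0.2815]
scene [  0.5628   0.0696 -45.0786   0.2849]
wrist [  0.5139   0.0845 -22.9505   0.0424]
top [  0.5118   0.081  -17.4738   0.352 ]
scene [  0.5148   0.0871 -60.4176   0.194 ]
parked change, mean abs px diff:
scene 6.9
scene 2.7
top 26.0
top 25.7
```

```bash
python3 -c "
from workcell import ticket
print(ticket.finish_job())"
```

```text
the job is handed in; nothing more can be done
None
```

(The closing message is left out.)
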